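# Refit the cover of a gas flow control box

## Robot

A 6-joint arm with a two-finger parallel gripper is mounted at the origin on the work surface. World frame = base frame: x ahead of the robot, y to its left, z up, the work surface at z = 0. Lengths are in m, angles in degrees, forces in N, time in s.
With the tool pointing down it reaches from about 0.325 to 0.875 m from the base axis. Payload 4.4 kg.
Tool frame: the origin (TCP) lies between the finger pads; the fingertips stand 14 mm ahead of it and the grasp point (between the pads) lies 5 mm behind it; z points along the fingers, y is the line along which they close (so a half turn about z gives the same grasp; the last joint's range is limited). The gripper opens to 85 mm and grips with 20 to 120 N. Pads are 22 mm wide; open, the fingers measure 114 mm over their backs; the gripper's body (76 mm by 85 mm) begins 54 mm behind the grasp point. The pads swing forward as they close: fully open they stand 13 mm farther back than shut.
Start: joints at [60.762, 11.837, 88.321, -0, 79.842, -8.623], TCP at [0.202, 0.538, 0.245] pointing down, gripper open.
Joint ranges: [-156.59, 156.59], [-49.26, 127.26], [12.9, 141.05], [-63.56, 243.56], [4.71, 150.69], [-161.64, 161.64]. Speed limits (degrees/s): [159.86, 159.86, 180, 180, 180, 180].

## Interface

Orientations are given as a 3x3 rotation matrix whose columns are the frame's x, y, z axes.
In Python, from cell import ctrl, optics gives the robot as it stands.
- The arm moves only by the tool move_arm, never from a script. Its argument "motion" is a list of rows, each a list of 2 entries, a list of its own where there are three numbers: the shift along the world's x, y, z in units of 1000 mm (1.0 is 1000 mm), then the turn about the world's z in units of 180 degrees (1.0 is 180 degrees). A call has 1 to 8 rows; each row is the pose to reach, as a shift and turn from the pose commanded when the call began, turning the shorter way round; what a row does not reach only later rows make up. A row lasts 1/10 s, in which the tool goes at most 50 mm and 8.59 degrees, less where a joint would pass 70% of its speed; a pose out of reach is approached as far as the arm can. A call with a number of a shift or a turn outside -1 to 1 is refused whole. A call with a gripper value outside its range is refused whole. "hand" is the opening, from 0 (shut) to 1 (fully open), set as the call begins (left out, the last holds). The fingers move at their own pace and stop on an object; "squeeze" is the grip in N (left out, the last holds). Time passes only in rows, so rows that repeat a pose let the fingers close. It gives the time, the measured TCP pose, the force, the opening and the grip force at its end, in the units of the state.
- ctrl.observe(): the state, without advancing time (a new reading comes with each control period).
- optics.camera(name): name is "scene" or "top"; returns the picture (400x640x3 uint8, red, green, blue); there is no depth.
- optics.camera_info(name): a dict with "fx", "fy", "cx", "cy" (pixels), "rvec" (rotation vector, rad) and "tvec" (3), from world to camera coordinates, as OpenCV has them. Camera axes: x right, y down, z forward; pixel columns grow to the right and rows downward; lengths in m; the calibration is good to about 2 mm. A picture is of the moment at which its call begins. camera_info takes no time and is no camera call.
- ctrl.hand_in(): hands the job in; it is judged then, once.
The state is a dict: "time": time; "joints": joint angles; "qd": joint speeds; "joint_torque": joint torques, N m; "tcp_pos": TCP position; "tool_rot": TCP orientation; "contact_force": force on the tool from outside, world axes, zero at the start; "wrist_torque": the same for the moment, N m; "finger_gap": finger opening in m; "gripper_force": force on a finger pad.
Only numpy, scipy, OpenCV 4.12 (cv2) and the standard library are available. Lean on these libraries where they do the work, as an engineer would, in place of code of your own. Each camera call takes 0.05 s, during which the arm holds its last target. There are 200 camera calls.

## Task

Put the long cover plate back on the open control box: tilt it, hook one end under the box's overhanging lip, then lower the other end so that the plate lies flat inside the raised edges, and let go. Leave the shorter cover plate and the brass regulator where they are.

Things in the scene. Friction and masses are not known exactly. Their poses are not given: they have to be found in the camera images.
- cover_handle (a point): Long cover: aluminium plate 200 (x) x 130 (y) x 5 mm, 0.35 kg, loose on the bench, black handle up; same both ways round. Point: centre of the handle's grip bar, over the plate's centre, 41 mm above its underside; z out of the plate. Bar 14 mm thick (x), 100 long (y), 20 high, on legs at its ends, 26 mm free below it.
- short_handle (a point): The same point on the other cover: a like plate with a like handle but only 130 mm long (x) by 130 mm, too short for this box. Not to be moved. The two covers lie left and right of the box, either way.
- bay (a point): Grey box fixed on the bench, 230 x 164 mm. Point: centre of the cover's recess, level with its two side ledges, 50 mm above the bench; z up, +x away from the lip. Recess: x -109 to 109, y -76 to 76 mm. Lip at the -x end, robot's side: x -109 to -77, full width, underside 20, top 25 mm above the ledges. Stop at x = 109, 18 mm above them; side walls 10 mm; all 6 mm thick.
- regulator: Loose brass pressure regulator with a gauge, about 90 mm tall and 120 mm wide, standing beyond the box; origin at the centre of its underside, z up. Not to be moved.
Not all that is in view belongs to the job. Leave any blue or green look-alike of the part that bears cover_handle alone.

How it is judged:
By the outcome, as a careful person would: the job done as asked, in the order asked, and still so for the second after the job is handed in, with the robot touching nothing.
It also fails if it takes over 38 s, if anything falls off the work surface, if the arm or the gripper's body presses on something with over 40 N, if the wrist force passes 120 N, or if a joint passes its speed limit or range.

## Working session

There is one attempt and no reset: what is moved stays moved. The work goes in short steps, Python scripts to look and compute and a tool call to move; the robot and the scene stay as the last step left them, time stands still between calls to the robot, and variables do not carry over. Pictures are saved under pics/ and viewed, at most 10 in all, crops included, and the job is handed in when it is done.

Besides the shell and the picture viewer there is one more tool, called as name(argument=value, ...), one argument or row to a line, values as JSON. move_arm: Moves the arm, as the interface text tells. Shifts and turns lie within -1 to 1; 1 stands for 1000 mm of shift or 180 degrees of turn. Its arguments: {"type":"object","properties":{"motion":{"type":"array"},"hand":{"type":"number"},"squeeze":{"type":"number"}},"required":["motion"]}

```bash
mkdir -p pics; ls; python3 - <<'E'
from cell import ctrl, optics
import cv2,numpy as np
for n in ("scene","top"):
    im=optics.camera(n); cv2.imwrite(f"pics/{n}0.png",im[:,:,::-1]); print(n,optics.camera_info(n))
s=ctrl.observe(); print(s["time"],s["tcp_pos"],np.round(s["tool_rot"],3),s["finger_gap"])
E
```

```text
pics
scene {'fx': 474.2498623265732, 'fy': 474.2498623265732, 'cx': 318.42759942676867, 'cy': 202.31802670267766, 'rvec': array([ 2.1212013 ,  0.92571394, -0.39796734]), 'tvec': array([-0.43630893, -0.13943097,  1.71356955])}
top {'fx': 361.91935206634344, 'fy': 361.91935206634344, 'cx': 327.5877091386479, 'cy': 196.3629280620103, 'rvec': array([ 2.14075736, -2.09951132,  0.16264429]), 'tvec': array([0.11422686, 0.50207998, 0.96121472])}
0.1 [0.20211714 0.53758034 0.24419204] [[-0.936  0.352 -0.001]
 [ 0.352  0.936 -0.002]
 [ 0.    -0.002 -1.   ]] 0.08542706508482661
```

View pics/scene0.png

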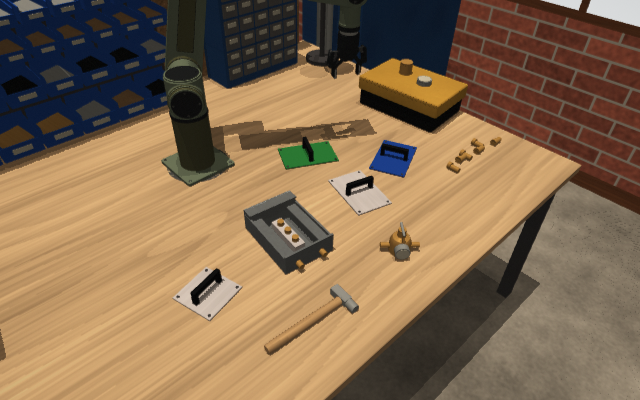

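View pics/top0.png

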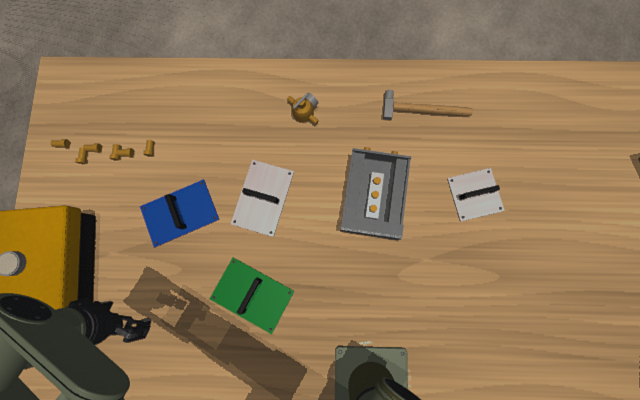

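Scene: the long silver cover is at top (263,198) / scene (360,191). The short silver one is at top (477,194) / scene (208,293). Look-alikes to leave alone: blue at top (180,212) and green at top (252,295). The box is at top (375,195), with its lip on the robot's side at (371,230). I choose the silver plate at (263,198), and check it together with the box in one crop.

```bash
cat > h.py <<'E'
import cv2,numpy as np
from cell import ctrl,optics
def ray(n,px,z):
    c=optics.camera_info(n);R=cv2.Rodrigues(c["rvec"])[0];o=-R.T@c["tvec"]
    p=np.atleast_2d(px).astype(float)
    d=np.c_[(p[:,0]-c["cx"])/c["fx"],(p[:,1]-c["cy"])/c["fy"],np.ones(len(p))]@R
    return o+d*((z-o[2])/d[:,2])[:,None]
def proj(n,P):
    c=optics.camera_info(n);K=np.array([[c["fx"],0,c["cx"]],[0,c["fy"],c["cy"]],[0,0,1]])
    return cv2.projectPoints(np.atleast_2d(P).astype(float),c["rvec"],c["tvec"],K,None)[0][:,0]
def plate(n,im,box,z=0.005):
    x0,y0,x1,y1=box
    hsv=cv2.cvtColor(im,cv2.COLOR_RGB2HSV); m=np.zeros(im.shape[:2],np.uint8)
    m[y0:y1,x0:x1]=((hsv[...,1]<60)&(hsv[...,2]>120))[y0:y1,x0:x1]*255
    m=cv2.morphologyEx(m,cv2.MORPH_CLOSE,np.ones((9,9)))
    c=max(cv2.findContours(m,0,cv2.CHAIN_APPROX_NONE)[0],key=cv2.contourArea)[:,0]
    w=ray(n,c+0.0,z)[:,:2]
    return cv2.minAreaRect((w*1000).astype(np.float32))
E
python3 - <<'E'
from h import *
t=cv2.imread("pics/top0.png")[:,:,::-1].copy(); s=cv2.imread("pics/scene0.png")[:,:,::-1].copy()
print("long top",plate("top",t,(222,150,305,245)),"scene",plate("scene",s,(320,165,400,220)))
print("short top",plate("top",t,(440,160,515,230)))
a=cv2.resize(t[140:250,225:420],None,fx=4,fy=4,interpolation=cv2.INTER_CUBIC)
cv2.imwrite("pics/crop.png",a[:,:,::-1])
b=cv2.resize(s[185:280,235:345],None,fx=6,fy=6,interpolation=cv2.INTER_CUBIC)
cv2.imwrite("pics/crop2.png",b[:,:,::-1])
E
```

```text
long top ((501.14422607421875, 314.86810302734375), (130.63963317871094, 199.656494140625), 74.99411010742188) scene ((501.6555480957031, 320.7252197265625), (141.42147827148438, 200.256591796875), 74.67899322509766)
short top ((521.5838623046875, -299.4304504394531), (129.8341064453125, 130.8106689453125), 14.770564079284668)
```

View pics/crop.png

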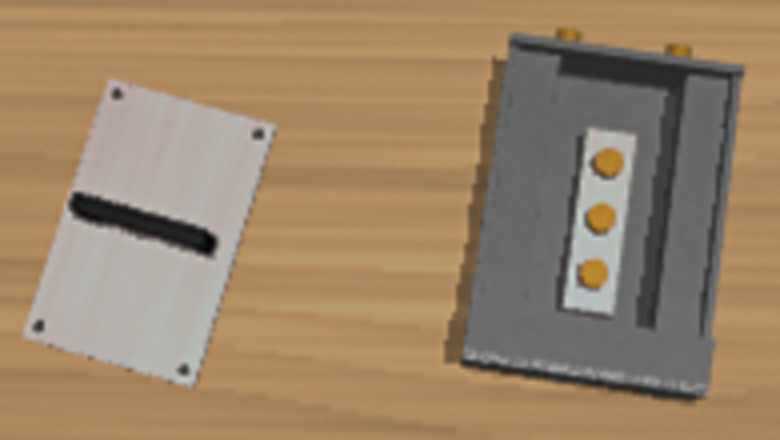

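View pics/crop2.png

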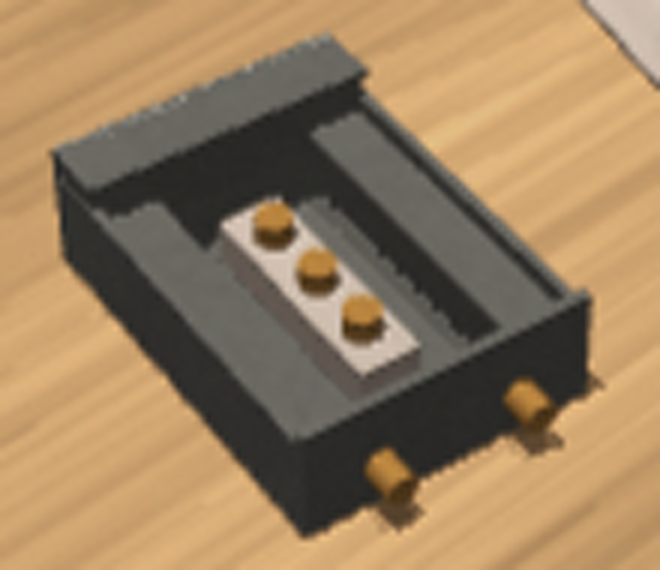

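The crops confirm it: the plate at top (263,198) is the 200×130 one, bar across its short direction. The box has its lip at crop (585,370) and its stop at crop (625,50). Now the box pose from its rim corners in both views.

```bash
python3 - <<'E'
from h import *
L=np.array([[-115,82],[-115,-82],[-77,82],[-77,-82],[115,82],[115,-82]])/1000.
Z=[.075]*4+[.068]*2
def fit(A,B):
    a=A-A.mean(0);b=B-B.mean(0)
    t=np.arctan2((a[:,0]*b[:,1]-a[:,1]*b[:,0]).sum(),(a*b).sum());c,s=np.cos(t),np.sin(t)
    R=np.array([[c,-s],[s,c]]);T=B.mean(0)-R@A.mean(0)
    return np.degrees(t),T*1000,np.round((A@R.T+T-B)*1000,1).tolist()
t=np.array([[462,354],[706,392],[511,35],[744,67]])/4+[225,140]-.4
# scene looks from front-left... order: +y side is to the image right there
s=np.array([[325,36],[52,152],[368,72],[100,190],[588,295],[298,440]])/6+[235,185]-.4
Bt=np.vstack([ray("top",p,z)[0,:2] for p,z in zip(t,[.075,.075,.068,.068])])
Bs=np.vstack([ray("scene",p,z)[0,:2] for p,z in zip(s,Z)])
print("top",fit(L[[0,1,4,5]],Bt)); print("scene",fit(L,Bs))
for n in("top","scene"):
    c=optics.camera_info(n);R=cv2.Rodrigues(c["rvec"])[0];print(n,-R.T@c["tvec"])
im=cv2.imread("pics/top0.png"); hs=cv2.cvtColor(im,cv2.COLOR_BGR2HSV)
m=np.zeros(im.shape[:2],np.uint8);m[185:210,240:285]=(hs[185:210,240:285,2]<60)*255
c=max(cv2.findContours(m,0,1)[0],key=cv2.contourArea)[:,0]
print("bar",cv2.minAreaRect((ray("top",c,.051)[:,:2]*1000).astype(np.float32)))
s=ctrl.observe();print(s["joints"],np.degrees(np.arctan2(s["tool_rot"][1][1],s["tool_rot"][0][1])))
E
```

```text
top (np.float64(-7.704082742965458), array([510.35828603,  -7.49928416]), [[-2.2, 0.9], [-2.3, -0.7], [3.0, 0.8], [1.5, -1.1]])
scene (np.float64(-7.7368704313160555), array([508.40343027,  -7.63645797]), [[-0.7, 3.0], [-1.2, 0.8], [-0.1, 0.5], [-1.9, -5.0], [2.1, 0.4], [1.8, 0.4]])
top [0.32512576 0.10062127 1.03597028]
scene [ 1.29494354 -0.65214436  1.02174167]
bar ((498.0286560058594, 310.7340393066406), (104.28276062011719, 14.980688095092773), 75.01398468017578)
[ 6.07624006e+01  1.18825575e+01  8.83988132e+01  7.48677893e-04
  7.98430985e+01 -8.62255521e+00] 69.38484379095944
```

move_arm(
  motion=[
    [[0.298, -0.224, -0.08], -0.469],
    [[0.298, -0.224, -0.08], -0.469],
    [[0.298, -0.224, -0.08], -0.469],
    [[0.298, -0.224, -0.08], -0.469],
    [[0.298, -0.224, -0.08], -0.469],
    [[0.298, -0.224, -0.08], -0.469],
    [[0.298, -0.224, -0.08], -0.469],
    [[0.298, -0.224, -0.08], -0.469],
  ],
  hand=1,
  squeeze=40,
)

```text
time: 0.9
tcp_pos: [0.5023, 0.3114, 0.1639]
tool_rot: [[-0.002, 1.0, -0.001], [1.0, 0.002, -0.001], [-0.001, -0.001, -1.0]]
contact_force: [-0.4, 1.0, -0.4]
finger_gap: 0.0854
gripper_force: 0.0
```

move_arm(
  motion=[
    [[0, 0, -0.06], -0.087],
    [[0, 0, -0.06], -0.087],
    [[0, 0, -0.06], -0.087],
    [[0, 0, -0.06], -0.087],
  ],
)

```text
time: 1.3
tcp_pos: [0.5005, 0.3143, 0.1053]
tool_rot: [[0.257, 0.966, -0.0], [0.966, -0.257, -0.0], [-0.0, -0.0, -1.0]]
contact_force: [0.3, 0.7, -0.0]
finger_gap: 0.0853
gripper_force: 0.0
```

```bash
python3 - <<'E'
from h import *
t=optics.camera("top"); s=optics.camera("scene")
a=cv2.resize(t[140:250,205:325],None,fx=3,fy=3,interpolation=cv2.INTER_CUBIC)
b=cv2.resize(s[120:230,300:420],None,fx=3,fy=3,interpolation=cv2.INTER_CUBIC)
cv2.imwrite("pics/close1.png",np.hstack([a,b])[:,:,::-1])
s=ctrl.observe();print(s["time"],s["tcp_pos"],np.degrees(np.arctan2(s["tool_rot"][1][1],s["tool_rot"][0][1])),s["contact_force"])
E
```

```text
1.4 [0.50150309 0.31495656 0.10694442] -14.89903183688424 [-0.29423733  0.2456245   0.45308221]
```

View pics/close1.png

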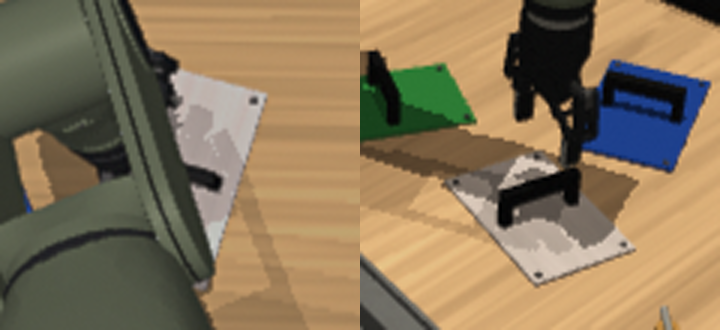

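The close view shows the fingers (right panel, about (525,110) and (575,150)) straddling the bar from above, with the bar at (540,200) between them. Lowering and gripping.

move_arm(
  motion=[
    [[0, 0, -0.04], 0],
    [[0, 0, -0.068], 0],
    [[0, 0, -0.068], 0],
    [[0, 0, -0.068], 0],
  ],
)

```text
time: 1.8
tcp_pos: [0.501, 0.3148, 0.0384]
tool_rot: [[0.258, 0.966, 0.001], [0.966, -0.258, 0.001], [0.001, 0.001, -1.0]]
contact_force: [-0.9, 0.4, 0.8]
finger_gap: 0.0851
gripper_force: 0.0
```

move_arm(
  motion=[
    [[0, 0, 0], 0],
    [[0, 0, 0], 0],
    [[0, 0, 0], 0],
    [[0, 0, 0], 0],
    [[0, 0, 0], 0],
    [[0, 0, 0], 0],
    [[0, 0, 0], 0],
    [[0, 0, 0], 0],
  ],
  hand=0,
  squeeze=40,
)

```text
time: 2.6
tcp_pos: [0.5008, 0.3144, 0.0378]
tool_rot: [[0.259, 0.966, 0.001], [0.966, -0.259, 0.0], [0.0, 0.0, -1.0]]
contact_force: [-1.3, 0.3, 5.3]
finger_gap: 0.0134
gripper_force: 40.9
```

move_arm(
  motion=[
    [[0, 0, 0.03], 0],
    [[0, 0, 0.07], 0],
    [[0, 0, 0.12], 0],
    [[0, 0, 0.12], 0],
    [[0, 0, 0.12], 0],
  ],
)

```text
time: 3.1
tcp_pos: [0.5007, 0.3142, 0.1576]
tool_rot: [[0.259, 0.966, 0.001], [0.966, -0.259, 0.0], [0.001, 0.001, -1.0]]
contact_force: [-1.6, -0.5, -4.6]
finger_gap: 0.0134
gripper_force: 39.8
```

move_arm(
  motion=[
    [[0.004, -0.03, 0], 0.005],
    [[0.01, -0.075, 0], 0.01],
    [[0.015, -0.12, 0], 0.02],
    [[0.02, -0.165, 0], 0.03],
    [[0.025, -0.21, 0], 0.04],
    [[0.03, -0.255, 0], 0.0406],
    [[0.036, -0.3, 0], 0.0406],
    [[0.037, -0.326, 0], 0.0406],
  ],
)

```text
time: 3.9
tcp_pos: [0.5352, -0.0148, 0.1536]
tool_rot: [[0.137, 0.991, -0.006], [0.991, -0.137, -0.0], [-0.001, -0.006, -1.0]]
contact_force: [-0.5, 0.4, -4.4]
finger_gap: 0.0133
gripper_force: 39.8
```

```bash
python3 - <<'E'
from h import *
t=optics.camera("top"); s=optics.camera("scene")
q=ctrl.observe();print(q["time"],q["tcp_pos"],np.degrees(np.arctan2(q["tool_rot"][1][1],q["tool_rot"][0][1])),q["contact_force"],q["finger_gap"])
cv2.imwrite("pics/t2.png",t[:,:,::-1])
b=cv2.resize(s[140:290,220:380],None,fx=4,fy=4,interpolation=cv2.INTER_CUBIC)
cv2.imwrite("pics/s2.png",b[:,:,::-1])
z=q["tcp_pos"][2]-.036+.005
try: print(z,plate("scene",s,(220,140,400,290),z))
except Exception as e: print(e)
E
```

```text
4.0 [ 0.53515051 -0.01519164  0.15361709] -8.008600454859437 [ 0.85996703  0.30563184 -4.77203668] 0.013068609963565361
0.12261708776765926 ((536.019287109375, -18.39148712158203), (129.1449432373047, 202.05271911621094), 81.83635711669922)
```

View pics/s2.png

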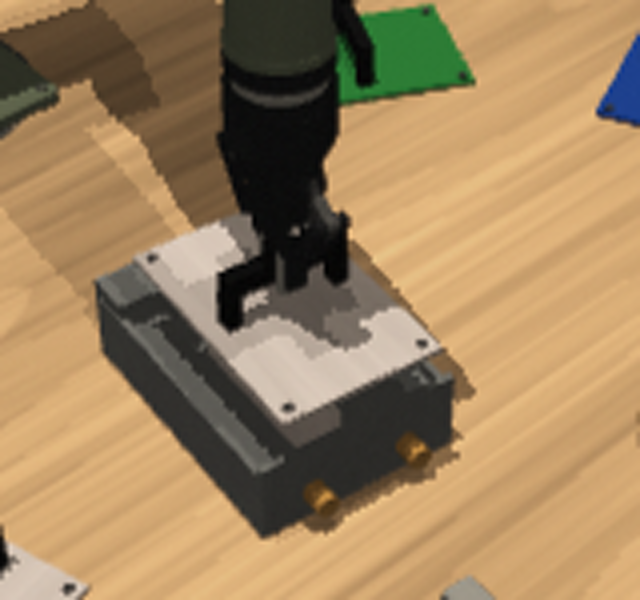

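The plate is over the box, square to it, about 7 mm toward −y. I'll shift it toward the box's centre line, keep its tip clear of the lip (bay x ≈ −68), and lower the far end onto the stop.

move_arm(
  motion=[
    [[0.005, 0.005, 0], 0],
    [[0.005, 0.005, 0], 0],
    [[0.005, 0.005, -0.01], 0],
    [[0.005, 0.005, -0.025], 0],
    [[0.005, 0.005, -0.035], 0],
    [[0.005, 0.005, -0.038], 0],
    [[0.005, 0.005, -0.038], 0],
    [[0.005, 0.005, -0.038], 0],
  ],
)

```text
time: 4.8
tcp_pos: [0.5428, -0.0067, 0.1196]
tool_rot: [[0.134, 0.991, 0.001], [0.991, -0.134, -0.0], [-0.0, 0.001, -1.0]]
contact_force: [-0.6, -0.5, -3.4]
finger_gap: 0.013
gripper_force: 39.8
```

```bash
python3 - <<'E'
from h import *
s=optics.camera("scene")
q=ctrl.observe();print(q["time"],q["tcp_pos"],np.degrees(np.arctan2(q["tool_rot"][1][1],q["tool_rot"][0][1])),q["contact_force"],q["wrist_torque"])
b=cv2.resize(s[175:290,230:350],None,fx=5,fy=5,interpolation=cv2.INTER_CUBIC)
cv2.imwrite("pics/s3.png",b[:,:,::-1])
z=q["tcp_pos"][2]-.038+.005
print(z,plate("scene",s,(220,140,400,290),z))
E
```

```text
4.85 [ 0.54306601 -0.00680869  0.1199226 ] -7.710019441633822 [ 0.04213238 -0.3365995  -3.6143322 ] [-0.00239953  0.02440543  0.03225995]
0.08692259508139658 ((526.0531616210938, -3.29779052734375), (130.31805419921875, 234.32106018066406), 82.27002716064453)
```

View pics/s3.png

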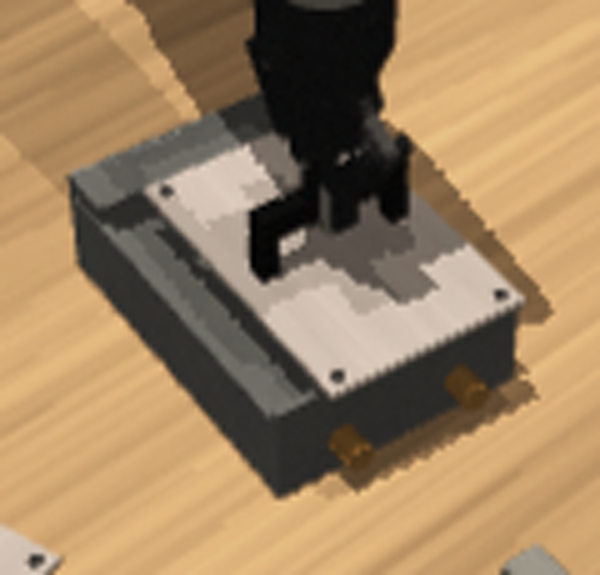

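```bash
python3 - <<'E'
from h import *
p=np.array([[333,397],[523,300],[146,185]])/5+[230,175]-.4
w=ray("scene",p,.087)[:,:2]*1000-[509,-7.5]
a=np.radians(-7.7);R=np.array([[np.cos(a),np.sin(a)],[-np.sin(a),np.cos(a)]])
print(w@R.T)
E
```

```text
[[133.77907914 -57.99233264]
 [132.63946521  70.51801874]
 [-69.7875316  -54.49996748]]
```

Plate centre is about bay (33, +6): correct y by −5 mm, lower onto the stop, then open the fingers slightly as a loose cage so the near end tips down.

move_arm(
  motion=[
    [[-0.0007, -0.005, 0], 0],
    [[-0.0007, -0.005, -0.004], 0],
    [[-0.0007, -0.005, -0.008], 0],
    [[-0.0007, -0.005, -0.01], 0],
    [[-0.0007, -0.005, -0.012], 0],
    [[-0.0007, -0.005, -0.013], 0],
    [[-0.0007, -0.005, -0.013], 0],
    [[-0.0007, -0.005, -0.013], 0],
  ],
  squeeze=20,
)

```text
time: 5.65
tcp_pos: [0.5419, -0.0118, 0.1064]
tool_rot: [[0.134, 0.991, 0.0], [0.991, -0.134, -0.0], [0.0, 0.0, -1.0]]
contact_force: [-0.1, -0.4, -3.5]
finger_gap: 0.0135
gripper_force: 39.8
```

move_arm(
  motion=[
    [[0, 0, -0.001], 0],
    [[0, 0, -0.001], 0],
    [[0, 0, -0.001], 0],
    [[0, 0, -0.001], 0],
    [[0, 0, -0.001], 0],
    [[0, 0, -0.001], 0],
  ],
  hand=0.4,
)

```text
time: 6.25
tcp_pos: [0.5419, -0.0118, 0.1054]
tool_rot: [[0.134, 0.991, 0.0], [0.991, -0.134, -0.0], [-0.0, 0.0, -1.0]]
contact_force: [0.7, -0.3, -0.1]
finger_gap: 0.0339
gripper_force: 0.0
```

```bash
python3 - <<'E'
from h import *
s=optics.camera("scene")
q=ctrl.observe();print(q["time"],q["tcp_pos"],q["finger_gap"],q["contact_force"],q["wrist_torque"])
b=cv2.resize(s[175:290,230:350],None,fx=5,fy=5,interpolation=cv2.INTER_CUBIC)
cv2.imwrite("pics/s4.png",b[:,:,::-1])
E
```

```text
6.3 [ 0.54184466 -0.01184202  0.10537481] 0.03438036899851207 [ 0.57047555  0.48635423 -0.57791273] [ 0.00513077  0.00823497 -0.04172737]
```

View pics/s4.png

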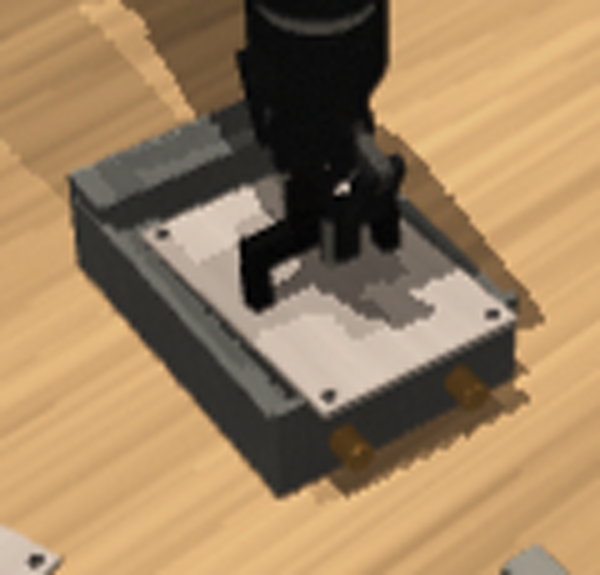

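The plate now rests tilted: the near end (150,225) is down inside the side walls and the far end (320,410)–(515,320) rests on the stop. Next, slide it toward the lip with the fingers as a narrow cage.

move_arm(
  motion=[
    [[0, 0, -0.003], 0],
    [[0, 0, -0.006], 0],
    [[-0.004, 0.0005, -0.006], 0],
    [[-0.008, 0.001, -0.006], 0],
    [[-0.012, 0.0016, -0.006], 0],
    [[-0.016, 0.0021, -0.006], 0],
    [[-0.019, 0.0026, -0.006], 0],
    [[-0.022, 0.003, -0.006], 0],
  ],
  hand=0.25,
)

```text
time: 7.1
tcp_pos: [0.5196, -0.0088, 0.0994]
tool_rot: [[0.134, 0.991, 0.0], [0.991, -0.134, -0.0], [0.0, 0.0, -1.0]]
contact_force: [1.1, 0.2, -1.5]
finger_gap: 0.0215
gripper_force: 0.7
```

```bash
python3 - <<'E'
from h import *
s=optics.camera("scene")
q=ctrl.observe();print(q["time"],q["tcp_pos"],q["finger_gap"],q["contact_force"],q["wrist_torque"])
b=cv2.resize(s[175:290,230:350],None,fx=5,fy=5,interpolation=cv2.INTER_CUBIC)
cv2.imwrite("pics/s5.png",b[:,:,::-1])
E
```

```text
7.15 [ 0.51903455 -0.00867517  0.09930572] 0.021445804655168006 [ 0.77636022 -0.27547665  1.12415965] [-0.06975174 -0.11858721 -0.02385898]
```

View pics/s5.png

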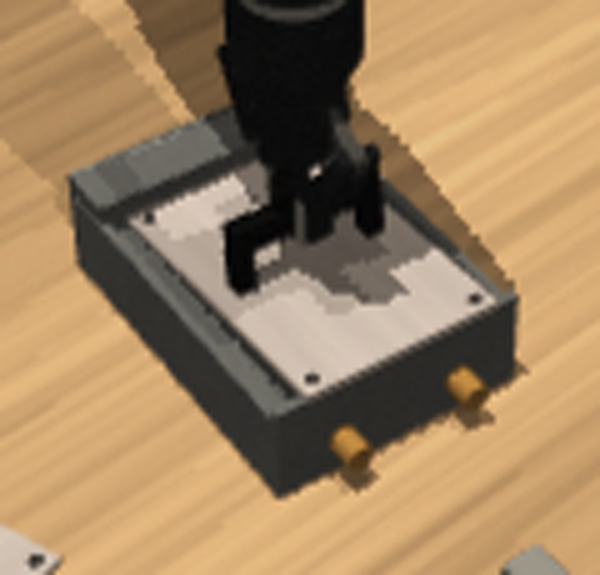

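The near end is now just under the lip at (140,215), with the far end still on the stop. Slide a bit more, then grip gently so the far end can be lowered under control.

move_arm(
  motion=[
    [[-0.002, 0.0003, 0], 0],
    [[-0.003, 0.0004, 0], 0],
    [[-0.003, 0.0004, 0], 0],
  ],
)

```text
time: 7.45
tcp_pos: [0.5167, -0.0084, 0.0994]
tool_rot: [[0.134, 0.991, -0.0], [0.991, -0.134, -0.0], [-0.0, -0.0, -1.0]]
contact_force: [1.0, 1.3, -0.5]
finger_gap: 0.0214
gripper_force: 0.4
```

move_arm(
  motion=[
    [[0, 0, 0], 0],
    [[0, 0, 0], 0],
    [[0, 0, 0], 0],
    [[0, 0, 0], 0],
    [[0, 0, 0], 0],
  ],
  hand=0,
  squeeze=20,
)

```text
time: 7.95
tcp_pos: [0.5169, -0.0085, 0.0995]
tool_rot: [[0.134, 0.991, 0.0], [0.991, -0.134, -0.0], [-0.0, 0.0, -1.0]]
contact_force: [0.4, -0.7, 2.5]
finger_gap: 0.0148
gripper_force: 20.6
```

```bash
python3 - <<'E'
from h import *
s=optics.camera("scene")
q=ctrl.observe();print(q["time"],q["tcp_pos"],q["finger_gap"],q["contact_force"],q["wrist_torque"])
b=cv2.resize(s[175:290,230:350],None,fx=5,fy=5,interpolation=cv2.INTER_CUBIC)
cv2.imwrite("pics/s6.png",b[:,:,::-1])
E
```

```text
8.0 [ 0.51695536 -0.0084676   0.09949762] 0.014584512513828139 [-1.0563876  -0.41036059  2.73694553] [-0.03761417 -0.2696227   0.01330079]
```

View pics/s6.png

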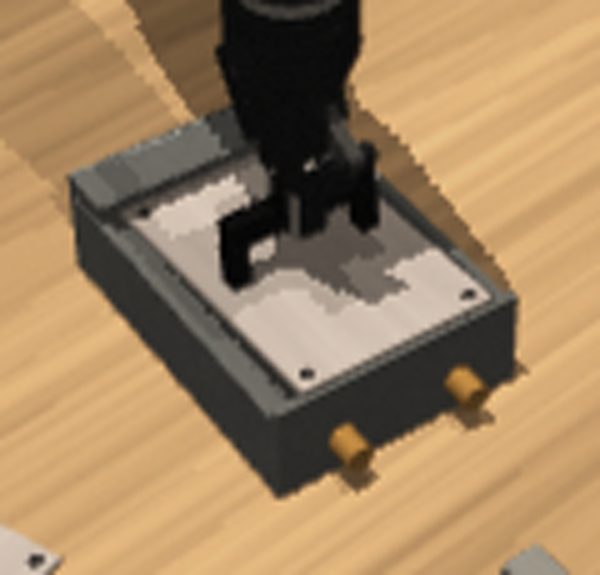

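move_arm(
  motion=[
    [[-0.002, 0.0003, 0], 0],
    [[-0.004, 0.0005, 0], 0],
    [[-0.006, 0.0008, 0], 0],
    [[-0.008, 0.0011, 0], 0],
    [[-0.009, 0.0012, 0], 0],
    [[-0.009, 0.0012, 0], 0],
    [[-0.009, 0.0012, 0], 0],
  ],
)

```text
time: 8.7
tcp_pos: [0.5075, -0.0072, 0.0991]
tool_rot: [[0.134, 0.991, -0.0], [0.991, -0.134, 0.0], [0.0, -0.0, -1.0]]
contact_force: [0.8, 0.3, -3.5]
finger_gap: 0.0131
gripper_force: 20.8
```

```bash
python3 - <<'E'
from h import *
s=optics.camera("scene")
q=ctrl.observe();print(q["time"],q["tcp_pos"],q["finger_gap"],q["contact_force"],q["wrist_torque"])
b=cv2.resize(s[175:290,230:350],None,fx=5,fy=5,interpolation=cv2.INTER_CUBIC)
cv2.imwrite("pics/s7.png",b[:,:,::-1])
E
```

```text
8.75 [ 0.50774067 -0.00721622  0.09922015] 0.013665508747754546 [ 0.81742637  0.42150057 -4.0983542 ] [0.02998911 0.0230037  0.00528978]
```

View pics/s7.png

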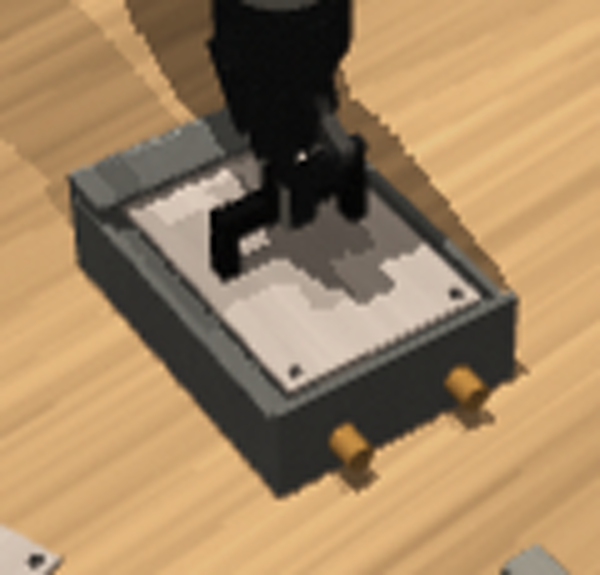

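The far end is now inside the stop, with a dark gap at (300,395)–(490,300). The near end is under the lip, and the plate hangs nearly flat in the grip. Lowering.

move_arm(
  motion=[
    [[0, 0, -0.0015], 0],
    [[0, 0, -0.003], 0],
    [[0, 0, -0.0045], 0],
    [[0, 0, -0.006], 0],
    [[0, 0, -0.006], 0],
    [[0, 0, -0.006], 0],
  ],
)

```text
time: 9.35
tcp_pos: [0.5077, -0.0072, 0.0932]
tool_rot: [[0.134, 0.991, -0.0], [0.991, -0.134, 0.0], [-0.0, -0.0, -1.0]]
contact_force: [0.7, 1.2, -3.8]
finger_gap: 0.0137
gripper_force: 20.8
```

move_arm(
  motion=[
    [[0, 0, -0.001], 0],
    [[0, 0, -0.002], 0],
    [[0, 0, -0.003], 0],
    [[0, 0, -0.003], 0],
    [[0, 0, -0.003], 0],
  ],
)

```text
time: 9.85
tcp_pos: [0.508, -0.0073, 0.0914]
tool_rot: [[0.134, 0.991, 0.0], [0.991, -0.134, -0.0], [-0.0, 0.0, -1.0]]
contact_force: [-3.3, 0.6, 6.3]
finger_gap: 0.0135
gripper_force: 22.2
```

move_arm(
  motion=[
    [[0, 0, 0.001], 0],
    [[0, 0, 0.001], 0],
    [[0, 0, 0.001], 0],
    [[0, 0, 0.001], 0],
    [[0, 0, 0.001], 0],
    [[0, 0, 0.001], 0],
  ],
  hand=0.5,
)

```text
time: 10.45
tcp_pos: [0.5078, -0.0072, 0.0912]
tool_rot: [[0.134, 0.991, 0.0], [0.991, -0.134, -0.0], [-0.0, 0.0, -1.0]]
contact_force: [-0.7, -0.5, 0.2]
finger_gap: 0.0428
gripper_force: 0.0
```

move_arm(
  motion=[
    [[0, 0, 0.02], 0],
    [[0, 0, 0.06], 0],
    [[0, 0, 0.1], 0],
    [[-0.04, 0, 0.15], 0],
    [[-0.08, 0, 0.17], 0],
    [[-0.12, 0, 0.17], 0],
    [[-0.12, 0, 0.17], 0],
    [[-0.12, 0, 0.17], 0],
  ],
)

```text
time: 11.25
tcp_pos: [0.3874, -0.0072, 0.2616]
tool_rot: [[0.135, 0.991, 0.002], [0.991, -0.135, -0.0], [-0.0, 0.002, -1.0]]
contact_force: [0.4, -0.4, 0.9]
finger_gap: 0.0424
gripper_force: 0.0
```

```bash
python3 - <<'E'
from h import *
s=optics.camera("scene")
q=ctrl.observe();print(q["time"],q["tcp_pos"],q["finger_gap"],q["contact_force"])
b=cv2.resize(s[175:290,230:350],None,fx=5,fy=5,interpolation=cv2.INTER_CUBIC)
cv2.imwrite("pics/s8.png",b[:,:,::-1])
E
```

```text
11.3 [ 0.38822676 -0.00731771  0.26154943] 0.04259514136041867 [ 0.03485138  0.18133945 -0.3489726 ]
```

View pics/s8.png

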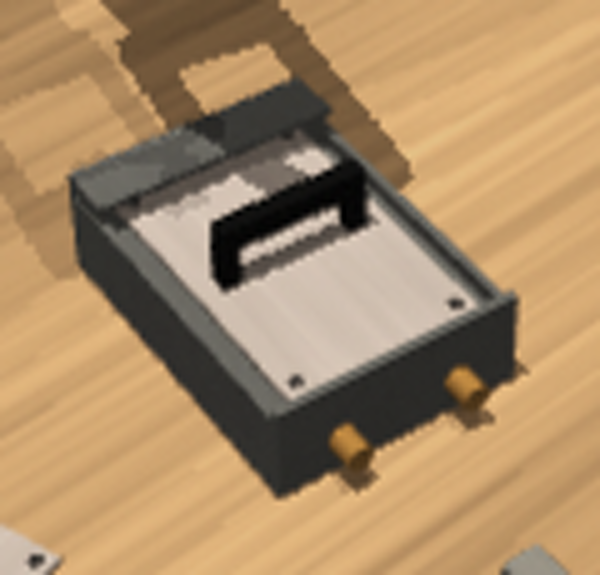

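The cover lies flat inside the raised edges. Its near end is under the lip, its far end is inside the stop, and the arm is clear. Handing in.

```bash
python3 -c "
from cell import ctrl
print(ctrl.hand_in())"
```

```text
the job is handed in; nothing more can be done
None
```

The long cover lies flat in the box with its near end under the lip, let go and handed in at about 11.3 s with the short cover and regulator untouched; I viewed 12 pictures, two over the limit of 10.

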